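# Lift the hot lid off the wax warmer with the lid lifter

## Robot

A 6-joint arm with a two-finger parallel gripper is mounted at the origin on the work surface. World frame = base frame: x ahead of the robot, y to its left, z up, the work surface at z = 0. Lengths are in m, angles in rad, forces in N, time in s.
With the tool pointing down it reaches from about 0.325 to 0.775 m from the base axis. Payload 5.5 kg.
Tool frame: the origin (TCP) lies between the finger pads; the fingertips stand 8 mm ahead of it and the grasp point (between the pads) lies 11 mm behind it (tcp_to_tips is the distance from the TCP to the fingertips, in m); z points along the fingers, y is the direction in which the jaws open and shut (so a half turn about z gives the same grasp; the last joint's range is limited). The gripper opens to 88 mm and grips with 3 to 60 N. Pads are 20 mm wide; open, the fingers measure 115 mm over their backs; the gripper's body (75 mm by 178 mm) begins 61 mm behind the grasp point.
Start: joints at [1.258, 0.091, 1.231, -0, 1.82, -0.057], TCP at [0.152, 0.58, 0.231] pointing down, gripper open.
Joint ranges: [-2.87, 2.87], [-0.86, 2.18], [0.17, 2.46], [-1.51, 4.65], [0.06, 2.69], [-2.65, 2.65]. Speed limits (rad/s): [2.57, 2.57, 3.01, 3.14, 3.14, 3.14].

## Interface

Orientations are given as a unit quaternion [w, x, y, z].
In Python, from bench import * gives the robot as it stands. Calls block until the motion is done:
- move_to(position, orientation): joint-space move of the TCP to a pose.
- move_l(position, speed=0.15, orientation=None): straight line of the TCP; orientation=None keeps the orientation; speed is the mean speed in m/s.
- movej(angles): joint-space move.
- gripper_open() and close(): open the fingers fully, or close them until they stop; the grip force is fixed at half the most.
- hold(seconds).
- inverse_kinematics(position, orientation): joint angles nearest the present ones, or None.
- state(): the state.
- get_image(name): name is "scene" or "top"; returns a dict with "frame" (384x512x3 uint8, blue, green, red), "depth" (384x512 float32, m along the optical axis (not along the pixel's ray), 0 where there is no reading), "camera_matrix" (3x3 intrinsics, pixels), "view" (4x4, takes a point from world to camera coordinates). Camera axes: x right, y up, looking along -z (the intrinsics and any distortion apply to the point x, -y, -z); pixel columns grow to the right and rows downward; lengths in m; the calibration is good to about 2 mm. A picture is of the moment at which its call begins.
A pose or a line that the arm cannot do raises IKError and nothing moves.
- job_done(): hands the job in, once; it reports no verdict.
The state is a dict: "time": time; "joint_pos": joint angles; "dq": joint speeds; "joint_torque": joint torques, N m; "ee_pos": TCP position; "ee_rot": TCP orientation; "ft_force": force on the tool from outside, world axes, zero at the start; "moment": the same for the moment, N m; "finger_gap": finger opening in m.
Only numpy, scipy, OpenCV 4.12 (cv2) and the standard library are available. Lean on these libraries where they do the work, as an engineer would, in place of code of your own. Each camera call takes 0.05 s, during which the arm holds its last target.

## Task

The lid of the wax warmer is hot: pick up the lid lifter by its handle, put its fork through the lid's loop handle, and lift the lid clear, keeping it level and never touching it with the gripper. Set the lid down gently, without dropping it, in the middle of the round cork-topped stand, free the fork, and lay the lifter back in its rest as it lay at first. Leave everything else on the shelf where it is.

Things in the scene. Friction and masses are not known exactly. Their poses are not given: they have to be found in the camera images.
- lifter: Lid lifter, 185 mm long, 120 g, lying in its rest. Origin: middle of the grip, on the tool's centre line; x along the tool to the fork tips, z up. Wooden handle bar x -65 to +50 mm, 16 mm wide (y), z -11 to +11 mm: grip it across y at the origin. A steel neck leads on to the fork (see the saddle). Its x starts within 0.4 rad of world +x.
- saddle (a point): Where a lifted loop settles on the fork: lifter frame (105, 0, -2) mm, level with the prongs' upper sides. The fork: two 6 mm round prongs at y -9 and +9 mm, from x 70 mm, centre lines at z 0 to x 90, dipping to z -5 at x 105 (saddle), rising to z +5 at x 120; it ends at x 123 mm. In all it fills z -8 to +8, y -12 to +12 mm.
- lid: White ceramic lid, 88 mm across, about 120 g, loose on the warmer, with a steel loop handle (see loop). Origin: centre of the underside of its 6 mm thick plate (z 0 to 6 mm); a plug 66 mm across reaches down to z -6 mm. The loop stands in its y-z plane, so the fork goes through along x. Its x starts within 0.5 rad of world +x. It hangs level if the prongs straddle its middle, within 8 mm in y.
- warmer: Electric wax warmer, a white ceramic round pot, 88 mm across and 50 mm high on a 92 mm metal foot, fixed on the shelf. Origin: centre of its underside, on the shelf. The lid's rim plate rests on its brim at z 50 mm; the opening is 78 mm across.
- stand: Round stand with a cork top 120 mm across, 36 mm high, flat on top, on a steel stem and foot, fixed on the shelf. Origin: centre of its underside, on the shelf. The lid lying on it rests on its plug, so that the lid's origin is 42 mm above the stand's origin.
- rest: Steel rest, fixed on the shelf. Origin: centre of its underside; x along the lifter lying in it, towards the fork. Base 130 x 52 x 4 mm; two supports, 10 mm long (x), at x -50 and +40 mm, each with a flat seat at z 35 mm between cheeks that lean outwards, 22 mm apart at the seat to 34 mm at their top, z 54 mm. Between the supports it is open for the fingers.
- loop (a point): Underside of the middle of the loop's top: lid frame (0, 0, 38.5) mm. The loop is 7 mm round wire, overall 63 mm wide (y), top at z 45.5 mm; its level top runs from y -19 to +19 mm. The opening below is 49 mm wide and reaches down to the lid's plate at z 6 mm.
- seat (a point): Where the lifter's origin belongs when it lies in the rest, its handle's underside on both seats: 46 mm above the rest's origin. At the start it is less than 10 mm from there, along x only.
- trinket_box: Bystander: square white ceramic trinket box, 66 mm wide, 55 mm high, origin at the centre of its underside. The shelf's top lies 100 mm above the work surface.
- torch: Bystander: silver torch lying down, 105 mm long, 33 mm high, origin under its middle.
- comb: Bystander: orange plastic comb lying flat, 130 x 30 x 4 mm, origin under its middle.
- bell: Bystander: small steel hand bell, 58 mm across, 86 mm high, origin at the centre of its underside.
- clip_holder: Bystander: stainless spring clip holder with a black plastic gate fob in it, 50 mm square, 78 mm high, origin at the centre of its underside.
- jar: Bystander: green glass jar with a metal cap, 52 mm across, 75 mm high, origin at the centre of its underside.
- tin: Bystander: flat round metal tin, 60 mm across, 22 mm high, origin at the centre of its underside.
Not all that is in view belongs to the job. Leave any green look-alike of the lifter alone.

How it is judged:
On the way, in this order (a step that is already met when the one before it is completed fails the run):
1. the lid hangs level from the lifter, clear of the warmer (contact force between lifter and lid above 0.4 N and z of lid in the frame of warmer above 0.065 m and angle between lid's own z axis and vertical below 0.25 rad), for 0.4 s.
2. the lid lies on the stand, free of the lifter (horizontal distance between lid and stand below 0.03 m and z of lid in the frame of stand between 0.039 and 0.046 m and angle between lid's own z axis and vertical below 0.08 rad and contact force between lifter and lid below 0.05 N and distance between saddle and lid above 0.06 m), for 0.2 s.
At the end, for the whole second after the job is handed in: The lid lies flat and still on the cork top, within 30 mm of its centre; the lifter lies still, level and right side up in its rest, fork pointing as at the start, its origin within 20 mm of the rest's centre, at its seated height to 4 mm and aligned with it to 0.12 rad (horizontal distance between lid and stand below 0.03 m and z of lid in the frame of stand between 0.039 and 0.046 m and angle between lid's own z axis and vertical below 0.08 rad and horizontal distance between lifter and rest below 0.02 m and z of lifter in the frame of rest between 0.042 and 0.05 m and angle between the x axis of lifter and the x axis of rest, either way round below 0.12 rad and x of saddle in the frame of rest above 0.05 m and angle between lifter's own z axis and vertical below 0.1 rad and linear speed of each of lid, lifter below 0.02 m/s); the robot touches nothing.
It fails at once if the gripper or the arm touches the hot lid (contact force between any of the fingers, the arm and lid above 0.5 N).
It fails at once if the lid tips by more than 0.4 rad (23 degrees) (angle between lid's own z axis and vertical above 0.4 rad).
It fails at once if the lid drops or is flung (faster than 0.7 m/s) (linear speed of lid above 0.7 m/s).
It fails at once if another thing on the shelf is moved by more than 30 mm (distance of any of trinket_box, torch, comb, bell, clip_holder, jar, tin from where it was at the start of the episode above 0.03 m).
It also fails if it takes over 66 s, if anything falls off the work surface, if the arm or the gripper's body presses on something with over 40 N, if the wrist force passes 120 N, or if a joint passes its speed limit or range.

## Working session

There is one attempt and no reset: what is moved stays moved. The work goes in short steps, each a Python script; the robot and the scene stay as the last script left them, time stands still between calls to the robot, and variables do not carry over. Pictures are saved under pics/ and viewed, and the job is handed in when it is done.

```bash
ls; mkdir -p pics; python3 - <<'E'
from bench import *
import cv2,numpy as np
for n in("scene","top"):
    d=get_image(n); cv2.imwrite(f"pics/{n}0.png",d["frame"]); np.savez(f"{n}0.npz",**d)
    print(n,d["camera_matrix"],d["view"],[k for k in d])
print(state())
E
```

```text
pics
scene [[454.30348365   0.         255.21625706]
 [  0.         454.30348365 195.71387618]
 [  0.           0.           1.        ]] [[-0.82537382  0.56454599 -0.00677341  0.41787366]
 [-0.30892514 -0.44154586  0.84237908  0.02464956]
 [ 0.47257096  0.69737012  0.53884284 -1.77138602]
 [ 0.          0.          0.          1.        ]] ['frame', 'depth', 'camera_matrix', 'view']
top [[404.12303447   0.         259.49269244]
 [  0.         404.12303447 189.58915837]
 [  0.           0.           1.        ]] [[-0.01356085 -0.99957404 -0.02584278  0.01241186]
 [ 0.99435644 -0.01620074  0.1048466  -0.53314643]
 [-0.10522061 -0.02427513  0.99415257 -1.24320252]
 [ 0.          0.          0.          1.        ]] ['frame', 'depth', 'camera_matrix', 'view']
{'time': 0.1, 'joint_pos': array([ 1.25828462e+00,  9.17960942e-02,  1.23171477e+00,  1.88904841e-05,
        1.81977127e+00, -5.66831338e-02]), 'dq': array([-0.00038427, -0.00147725, -0.00134168, -0.0009282 , -0.00098838,
        0.00305443]), 'joint_torque': array([ 3.12862241e-03, -4.47855699e+01, -4.07570744e+01,  7.00841518e-02,
        2.83645542e-02, -9.77319201e-05]), 'ee_pos': array([0.15174408, 0.58025925, 0.22964105]), 'ee_rot': array([-1.64052757e-04,  1.27563404e-01,  9.91830058e-01, -8.28705530e-04]), 'ft_force': array([-0.49075634, -0.52100649, -0.16787061]), 'moment': array([ 0.02237798, -0.02014118, -0.02566624]), 'finger_gap': 0.08747072547766215}
```

View pics/scene0.png

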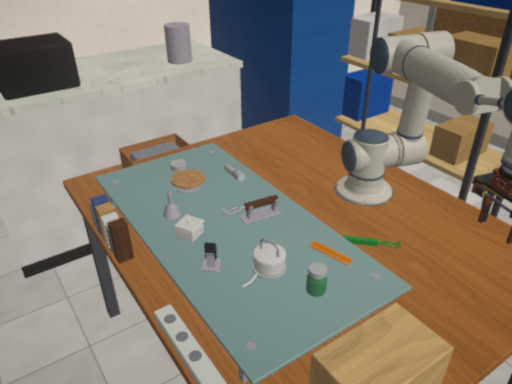

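View pics/top0.png

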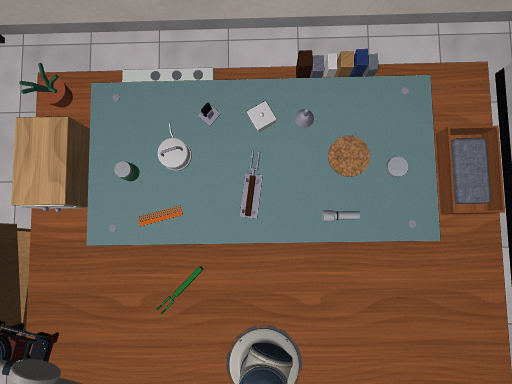

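The scene view shows the brown-handled lifter in its rest at about (260,208), the lid on the warmer at (269,255), and the stand at (188,180). In the top view they are at (252,195), (173,153) and (349,156). Lifter candidates in the top view are the brown one at (252,195), the green look-alike at (180,290), and, unlikely, the orange comb at (160,215) and the torch at (341,215). The brown one, lying in the steel rest on the shelf, fits the description. I'll check it in a crop.

```bash
cat > h.py <<'E'
import numpy as np,cv2
def ray(d,u,v):
    K=d["camera_matrix"];V=d["view"];R=V[:3,:3];t=V[:3,3]
    u=np.asarray(u,float);v=np.asarray(v,float)
    c=np.stack([(u-K[0,2])/K[0,0],-(v-K[1,2])/K[1,1],-np.ones_like(u)],-1)
    return -R.T@t, c@R
def onz(d,u,v,z):
    o,r=ray(d,u,v); s=(z-o[2])/r[...,2]; return o+s[...,None]*r
def cloud(d):
    H,W=d["depth"].shape;v,u=np.mgrid[:H,:W];o,r=ray(d,u,v)
    return o+r*d["depth"][...,None]
def proj(d,p):
    K=d["camera_matrix"];V=d["view"];c=np.asarray(p)@V[:3,:3].T+V[:3,3]
    return np.stack([K[0,0]*c[...,0]/-c[...,2]+K[0,2],K[1,1]*-c[...,1]/-c[...,2]+K[1,2]],-1)
E
python3 - <<'E'
from h import *
T=np.load("top0.npz");S=np.load("scene0.npz")
a=cv2.resize(T["frame"][140:230,215:285],None,fx=6,fy=6,interpolation=cv2.INTER_CUBIC)
b=cv2.resize(T["frame"][115:185,140:210],None,fx=5,fy=5,interpolation=cv2.INTER_CUBIC)
c=np.zeros((540,420+350,3),np.uint8);c[:,:420]=a;c[:350,420:]=b;cv2.imwrite("pics/crop0.png",c)
s=cv2.resize(S["frame"][180:300,160:340],None,fx=4.4,fy=4.4,interpolation=cv2.INTER_CUBIC)
cv2.imwrite("pics/crop1.png",s)
# orange / brown / cork masks
P=cloud(T);z=P[...,2]
hsv=cv2.cvtColor(T["frame"],cv2.COLOR_BGR2HSV)
print("shelf z",z[230,300],z[120,330])
def blob(m,name):
    n,l,st,c=cv2.connectedComponentsWithStats(m.astype(np.uint8))
    for i in range(1,n):
        if st[i,4]>12: 
            q=P[l==i];print(name,st[i],c[i].round(1),"med",np.median(q,0).round(4))
on=np.zeros(z.shape,bool);on[82:240,95:435]=1
blob(on&(z>0.108),"high")
print("brown hsv",hsv[195,252],"cork",hsv[156,349])
E
```

```text
shelf z 0.09809201686612457 0.09848545362593808
high [247 101  30  31 547] [261.5 115.9] med [ 0.7364 -0.0075  0.144 ]
high [201 103  15  16 140] [207.3 110.6] med [0.7529 0.149  0.1576]
high [296 108  17  19 230] [304.1 117.1] med [ 0.7336 -0.131   0.1294]
high [158 137  33  34 828] [173.8 153.4] med [0.627  0.2457 0.1553]
high [ 328  136   42   41 1350] [348.6 155.6] med [ 0.6159 -0.2568  0.1356]
high [241 150  20  66 412] [251.  186.8] med [0.5303 0.0254 0.1538]
high [387 156  21  21 353] [396.9 166.2] med [ 0.5856 -0.3982  0.121 ]
high [115 161  25  20 368] [126.5 170.5] med [0.5798 0.3783 0.172 ]
high [322 210  38  12 351] [339.3 215. ] med [ 0.4459 -0.2252  0.1249]
brown hsv [ 10 173  34] cork [ 14 137 134]
```

View pics/crop0.png

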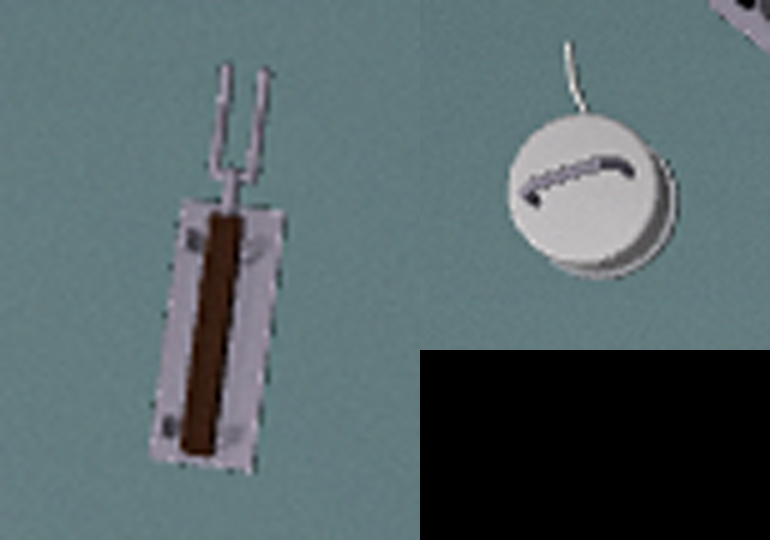

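View pics/crop1.png

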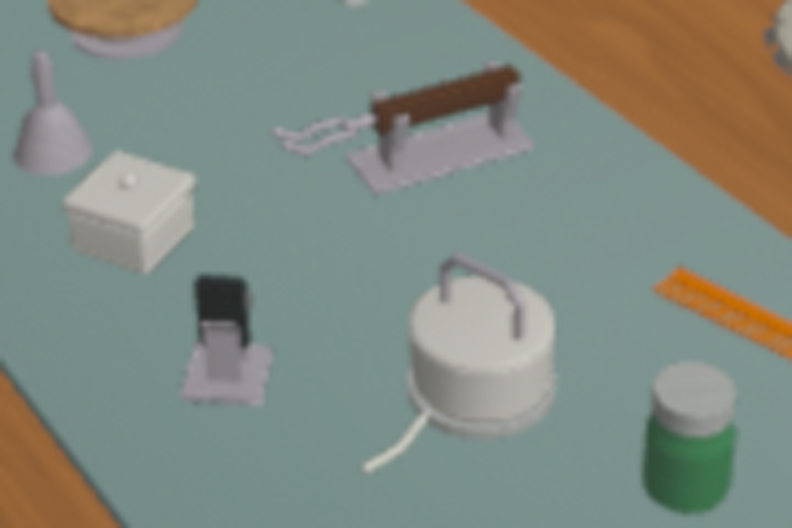

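The crops confirm the brown-handled two-prong fork in the steel rest. The handle runs from crop pixel (225,215) to (200,455), prongs up, and the lid's loop runs from (530,195) to (630,170). Now measuring poses.

```bash
cat > meas.py <<'E'
from h import *
def handle(d,box,z=0.157):
    x0,y0,x1,y1=box
    hsv=cv2.cvtColor(d["frame"],cv2.COLOR_BGR2HSV)
    m=(hsv[...,1]>110)&(hsv[...,0]<20)&(hsv[...,2]<110);mm=np.zeros_like(m);mm[y0:y1,x0:x1]=m[y0:y1,x0:x1]
    v,u=np.nonzero(mm);p=onz(d,u,v,z)[:,:2]
    (c,s,a)=cv2.minAreaRect((p*1000).astype(np.float32))
    vx=cv2.fitLine((p*1000).astype(np.float32),cv2.DIST_L2,0,.01,.01).ravel()
    return len(u),np.array(c).round(1),np.array(s).round(1),np.arctan2(vx[1],vx[0])
E
python3 - <<'E'
from meas import *
T=np.load("top0.npz");S=np.load("scene0.npz")
print("handle top",handle(T,(235,140,270,225)))
print("handle scene",handle(S,(235,190,285,225),0.155))
Z=cloud(T)[...,2];f=T["frame"];hsv=cv2.cvtColor(f,cv2.COLOR_BGR2HSV)
def circ(d,m,z):
    c=max(cv2.findContours(m.astype(np.uint8),0,cv2.CHAIN_APPROX_NONE)[0],key=cv2.contourArea)[:,0]
    p=(onz(d,c[:,0],c[:,1],z)[:,:2]*1000).astype(np.float32)
    return cv2.fitEllipse(p)
def box(m,b):
    o=np.zeros_like(m);o[b[1]:b[3],b[0]:b[2]]=m[b[1]:b[3],b[0]:b[2]];return o
cork=box((hsv[...,1]>80)&(hsv[...,0]<25),(320,125,380,185))
print("cork top",circ(T,cork,.136))
hs=cv2.cvtColor(S["frame"],cv2.COLOR_BGR2HSV)
corkS=box((hs[...,1]>80)&(hs[...,0]<25),(165,163,212,190)); print("cork scene",circ(S,corkS,.136))
# lid: depth near 0.154
lid=box((Z>.148),(150,130,200,175)); print("lid",circ(T,lid,.156))
# loop by depth>0.175
for th in(.17,.18):
    lp=box(Z>th,(150,130,200,175));v,u=np.nonzero(lp);print("loop n",len(u))
    p=(onz(T,u,v,.1955)[:,:2]*1000).astype(np.float32)
    print(cv2.minAreaRect(p),p.mean(0)); l=cv2.fitLine(p,cv2.DIST_L2,0,.01,.01).ravel();print("loop dir deg",np.degrees(np.arctan2(l[1],l[0])))
# fork prongs
fk=box(Z>.125,(240,140,270,175));v,u=np.nonzero(fk);p=onz(T,u,v,.146)[:,:2]*1000
print("fork mean",p.mean(0), "max x",p[:,0].max()); print((np.c_[u,v])[v<156].tolist())
# rest base
g=(f.astype(int)); mask=box((hsv[...,1]<45)&(hsv[...,2]>110),(235,172,270,225))
v,u=np.nonzero(mask);p=(onz(T,u,v,.104)[:,:2]*1000).astype(np.float32);print("rest",len(u),cv2.minAreaRect(p))
E
```

```text
handle top (209, array([503.7,  29.2]), array([ 15. , 112.4]), np.float32(-0.13998413))
handle scene (145, array([509. ,  40.1]), array([ 29.3, 108.8]), np.float32(-0.13672718))
cork top ((616.5723876953125, -256.8525085449219), (115.72174835205078, 117.27388000488281), 23.415481567382812)
cork scene ((617.1740112304688, -254.13011169433594), (115.86019134521484, 120.54802703857422), 164.69244384765625)
lid ((631.6690673828125, 250.08746337890625), (84.92901611328125, 85.90666961669922), 115.9090576171875)
loop n 76
((627.8843994140625, 244.19619750976562), (94.56655883789062, 121.60591888427734), 4.219019412994385) [631.81    245.45105]
loop dir deg -69.206024
loop n 71
((627.8843994140625, 244.19619750976562), (94.56655883789062, 121.60591888427734), 4.219019412994385) [631.76117 246.66272]
loop dir deg -67.882774
fork mean [599.67759015  15.51869774] max x 638.3384060229275
[[262, 149], [252, 150], [252, 151], [253, 151], [258, 151], [259, 151], [252, 152], [253, 152], [258, 152], [259, 152], [252, 153], [253, 153], [258, 153], [259, 153], [252, 154], [253, 154], [258, 154], [259, 154], [251, 155], [252, 155], [253, 155], [258, 155], [259, 155]]
rest 501 ((511.002197265625, 28.574172973632812), (52.327938079833984, 135.0097198486328), 82.14676666259766)
```

```bash
python3 - <<'E'
from meas import *
T=np.load("top0.npz");S=np.load("scene0.npz")
for d,b in((T,(155,135,192,172)),(S,(250,235,285,265))):
    P=cloud(d);Z=P[...,2]
    m=np.zeros(Z.shape,np.uint8);x0,y0,x1,y1=b
    m[y0:y1,x0:x1]=((Z>.172)&(Z<.21))[y0:y1,x0:x1]
    n,l,st,c=cv2.connectedComponentsWithStats(m);i=1+np.argmax(st[1:,4]);q=P[l==i]
    print(st[i],"P mean",q.mean(0),q.max(0))
    q=q[q[:,2]>.187] 
    v,u=np.nonzero((l==i)&(Z>.184));p=(onz(d,u,v,.193)[:,:2]*1000).astype(np.float32)
    r=cv2.minAreaRect(p);L=cv2.fitLine(p,cv2.DIST_HUBER,0,.01,.01).ravel();print(len(p),r,"yaw",np.arctan2(-L[0]*np.sign(L[1]),abs(L[1])), L[2:])
E
python3 - <<'E'
from bench import *
import numpy as np
def q(y):
    f=(y+np.pi)/2;return [0,np.cos(f),np.sin(f),0]
for n,p,y in(("rest",(.511,.0285,.135),-.138),("lid",(.53,.225,.16),.24),("lidback",(.45,.205,.16),.24),("stand",(.544,-.182,.16),-.8),("standup",(.544,-.182,.26),-.8),("back",(.49,-.12,.16),-.8)):
    print(n,inverse_kinematics(p,q(y)))
E
```

```text
[160 146  22   9  62] P mean [0.63315559 0.24846978 0.19000765] [0.6439479  0.27895355 0.19735389]
52 ((632.6259765625, 249.40496826171875), (8.353458404541016, 54.59724426269531), 15.593099594116211) yaw 0.27476332 [632.80945 249.3341 ]
[260 237  20  16  78] P mean [0.63329009 0.2546343  0.18975842] [0.64587848 0.28412149 0.19996559]
60 ((634.0189208984375, 258.37567138671875), (17.506187438964844, 59.56538391113281), 14.678735733032227) yaw 0.19103189 [632.3199  255.44366]
rest [-1.07666500e-02 -1.45475016e-01  1.63195398e+00 -4.44089210e-16
  1.65511369e+00 -1.44356298e+00]
lid [ 3.42386557e-01  2.31992210e-02  1.42585159e+00 -4.44089210e-16
  1.69254184e+00 -1.46840977e+00]
lidback [ 3.58652965e-01 -1.97531017e-01  1.63396430e+00 -4.44089210e-16
  1.70515937e+00 -1.45214336e+00]
stand [-3.82158728e-01  1.74381276e-02  1.43168972e+00 -4.44089210e-16
  1.69246481e+00 -1.15295505e+00]
standup [-3.82158728e-01  2.77453621e-02  1.24445343e+00 -4.44089210e-16
  1.86939386e+00 -1.15295505e+00]
back [-3.07618274e-01 -1.70008969e-01  1.60975056e+00 -4.44089210e-16
  1.70185106e+00 -1.07841460e+00]
```

Lid centre is about (0.632, 0.251) with yaw about 0.26. The two views differ by about 3 mm. Grasping the lifter next.

```bash
cat >> h.py <<'E'
def q(y):
    f=(y+np.pi)/2;return [0,float(np.cos(f)),float(np.sin(f)),0]
def snap(get_image,tag):
    for n in("scene","top"):
        d=get_image(n);np.savez(f"{n}{tag}.npz",**d);cv2.imwrite(f"pics/{n}{tag}.png",d["frame"])
E
python3 - <<'E'
from bench import *
from h import *
Y=-.138
move_to([.511,.0285,.27],q(Y))
move_l([.511,.0285,.137],.12,q(Y))
print(state()["ft_force"],state()["time"])
close()
s=state();print(s["finger_gap"],s["ft_force"],s["ee_pos"],s["time"])
move_l([.511,.0285,.25],.1)
s=state();print(s["finger_gap"],s["ft_force"],s["ee_pos"],s["time"])
snap(get_image,1)
T=np.load("top1.npz");S=np.load("scene1.npz")
a=cv2.resize(T["frame"][130:240,200:310],None,fx=3.6,fy=3.6,interpolation=2)
b=cv2.resize(S["frame"][130:240,200:310],None,fx=3.6,fy=3.6,interpolation=2)
cv2.imwrite("pics/c1.png",np.hstack([a,b]))
E
```

```text
[ 0.82485547  0.07221582 -0.37007374] 3.7083
0.015982577512399176 [-0.45694612  0.7913371  -0.27417844] [0.51099977 0.02851573 0.13701664] 4.8083
0.015749216149186163 [-1.2745782  -0.419736   -1.03774107] [0.51075607 0.0284883  0.24903719] 6.0917
```

View pics/c1.png

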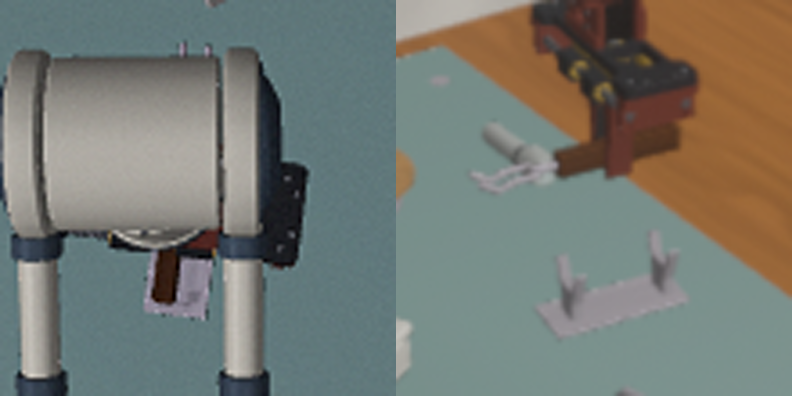

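The scene crop shows the lifter level in the gripper at (610,150), with the fork tips at (480,180) and the rest empty. Now moving to the pre-insert pose.

```bash
python3 - <<'E'
from bench import *
from h import *
Y=.26;D=np.array([np.cos(Y),np.sin(Y)]);L=np.array([.632,.2515])
p=L-.185*D
move_l([*p,.25],.18,q(Y))
move_l([*p,.163],.12)
s=state();print(s["finger_gap"],s["ft_force"],s["ee_pos"],s["time"])
snap(get_image,2)
T=np.load("top2.npz");S=np.load("scene2.npz")
a=cv2.resize(T["frame"][100:220,130:230],None,fx=4,fy=4,interpolation=2)
b=cv2.resize(S["frame"][190:310,220:320],None,fx=4,fy=4,interpolation=2)
cv2.imwrite("pics/c2.png",np.hstack([a,b]))
# predicted prong tips/lid loop ends in both views
o=np.array([*p,.172]);X=np.array([*D,0]);N=np.array([-D[1],D[0],0])
for d in(T,S):print(proj(d,np.array([o+.123*X+.009*N+[0,0,.005],o+.123*X-.009*N+[0,0,.005],[*L,.1955],np.r_[L,.192]+.019*N,np.r_[L,.192]-.019*N])).round(1).tolist())
E
```

```text
0.0156433826744139 [ 0.37619684 -0.01846115 -1.16278123] [0.45361778 0.20400566 0.1639981 ] 8.2417
[[172.5, 172.5], [178.6, 170.7], [168.5, 149.3], [162.2, 151.4], [175.4, 147.7]]
[[286.2, 236.2], [281.0, 233.6], [269.3, 240.3], [274.9, 244.3], [263.7, 238.5]]
```

View pics/c2.png

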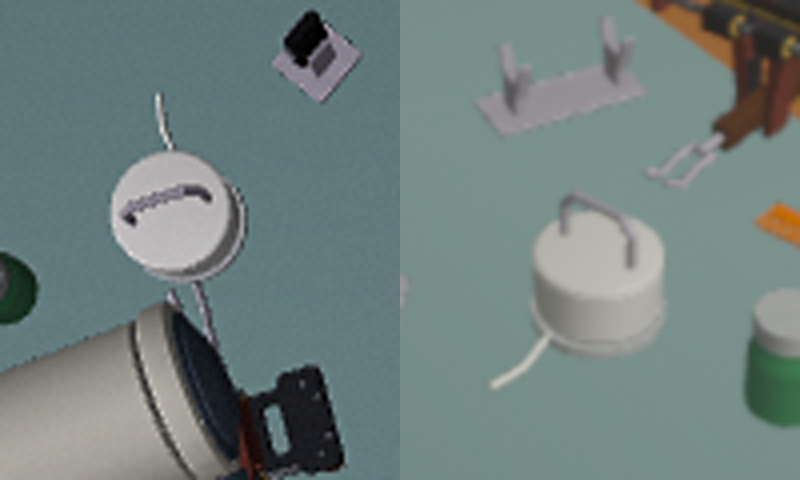

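```bash
python3 - <<'E'
from h import *
T=np.load("top2.npz");S=np.load("scene2.npz")
Y=.26;X=np.array([np.cos(Y),np.sin(Y),0]);N=np.array([-X[1],X[0],0]);L=np.array([.632,.2515,.15])
pts=[L+[0,0,.006]+s*.028*N for s in(1,-1)]+[L+[0,0,.045]+s*.019*N for s in(1,-1)]+[L+[0,0,.006]+.044*np.array([c,s,0]) for c,s in((1,0),(-1,0),(0,1),(0,-1))]
for n,d,(x,y) in(("t",T,(150,130)),("s",S,(245,230))):
    c=cv2.resize(d["frame"][y:y+45,x:x+50],None,fx=8,fy=8,interpolation=2)
    for p in proj(d,np.array(pts)):cv2.circle(c,tuple(((p-[x,y]+.5)*8).astype(int).tolist()),4,(0,0,255),1)
    cv2.imwrite(f"pics/ov_{n}.png",c)
cv2.imwrite("pics/ov.png",np.hstack([cv2.imread("pics/ov_t.png"),cv2.imread("pics/ov_s.png")]))
E
```

```text
(no output)
```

View pics/ov.png

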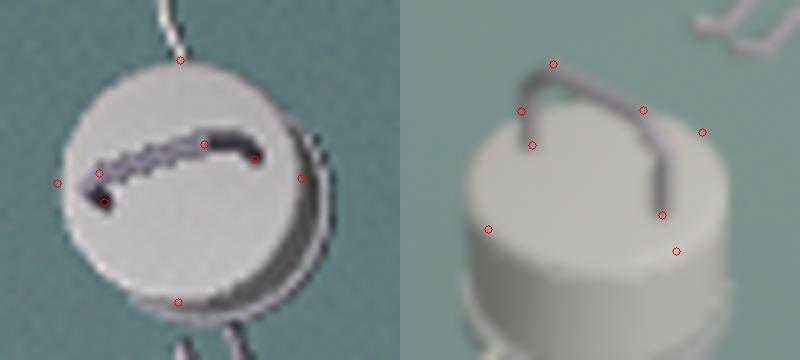

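Projected loop feet, top ends and disc edge land on the seen ones in both views, to within about 2 mm. The predicted prong tips also match. Inserting.

```bash
python3 - <<'E'
from bench import *
from h import *
Y=.26;D=np.array([np.cos(Y),np.sin(Y)]);L=np.array([.632,.2508])
p=L-.105*D
move_l([*p,.163],.07)
s=state();print(s["ft_force"],s["ee_pos"],s["time"])
snap(get_image,3)
move_l([*p,.190],.03)
s=state();print(s["ft_force"],s["moment"],s["ee_pos"],s["time"])
snap(get_image,4)
A=[np.load(f"scene{i}.npz")["frame"][190:310,220:320] for i in(3,4)]
cv2.imwrite("pics/c4.png",np.hstack([cv2.resize(a,None,fx=4,fy=4,interpolation=2) for a in A]))
E
```

```text
[ 0.28114134  0.4943071  -1.79804519] [0.53031314 0.22376174 0.16311792] 9.6333
[-0.39139294 -0.75592756 -2.63607268] [-0.0392903   0.1651448   0.00328658] [0.53039409 0.22376484 0.18961826] 10.7833
```

View pics/c4.png

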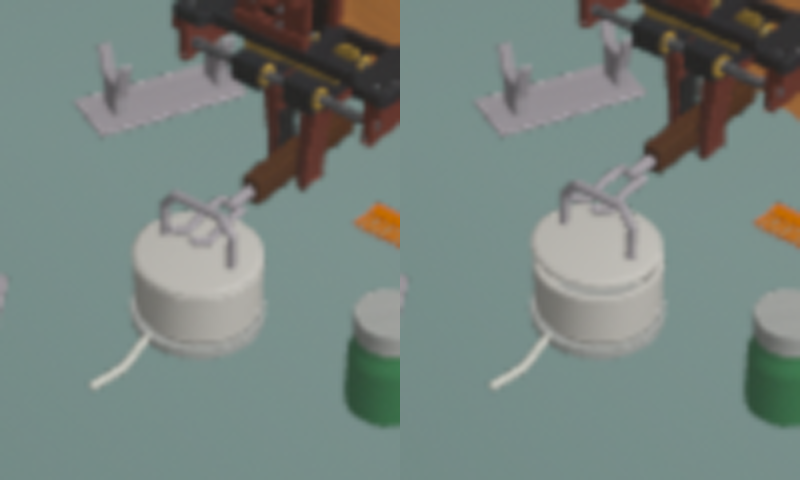

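The fork is centred through the loop at crop (600,200) and the lid is rising level, with a gap showing at (600,285). Continuing the lift.

```bash
python3 - <<'E'
from bench import *
from h import *
e=state()["ee_pos"]
move_l([e[0],e[1],.275],.05)
hold(.5)
s=state();print(s["ft_force"],s["moment"],s["ee_pos"],s["finger_gap"],s["time"])
snap(get_image,5)
cv2.imwrite("pics/c5.png",np.hstack([cv2.resize(np.load(f"{n}5.npz")["frame"][b:b+120,a:a+100],None,fx=4,fy=4,interpolation=2) for n,a,b in(("scene",220,150),("top",120,90))]))
E
```

```text
[ 1.3500978  -0.38260439 -3.08551228] [1.42934158e-04 1.55927195e-01 1.14208859e-02] [0.53038323 0.22380218 0.27499787] 0.015898542053924932 13.2333
```

View pics/c5.png

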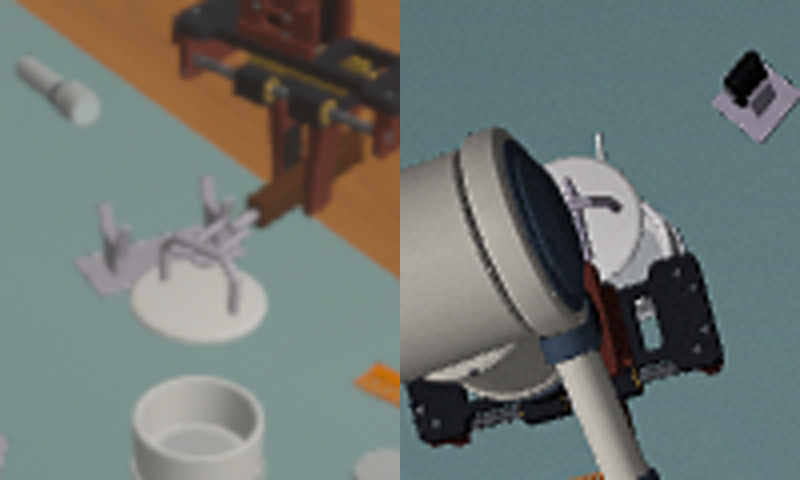

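The lid hangs level from the saddle at crop (200,300), clear of the open pot. Carrying it to the stand, slowly.

```bash
python3 - <<'E'
from bench import *
from h import *
Y=-.8;D=np.array([np.cos(Y),np.sin(Y)]);C=np.array([.617,-.2558])
p=C-.105*D
move_l([*p,.275],.085,q(Y))
hold(.6)
s=state();print(s["ft_force"],s["moment"],s["ee_pos"],s["finger_gap"],s["time"])
move_l([*p,.205],.06)   # lid expected z ~.1735
hold(.3)
snap(get_image,6);print(state()["time"])
cv2.imwrite("pics/c6.png",np.hstack([cv2.resize(np.load(f"{n}6.npz")["frame"][b:b+120,a:a+100],None,fx=4,fy=4,interpolation=2) for n,a,b in(("scene",140,110),("top",300,100))]))
# expected lid disc points
for n in("scene","top"):
    d=np.load(f"{n}6.npz");print(n,proj(d,np.array([[*C,.1795],[*C,.136]])).round(1).tolist())
E
```

```text
[ 0.57589317  0.09819074 -2.48550626] [ 0.07549343  0.12214765 -0.01726226] [ 0.54384743 -0.18046987  0.27500968] 0.015717669854162702 18.8417
20.5583
scene [[186.3, 167.1], [187.4, 178.1]]
top [[351.3, 152.4], [348.2, 155.4]]
```

View pics/c6.png

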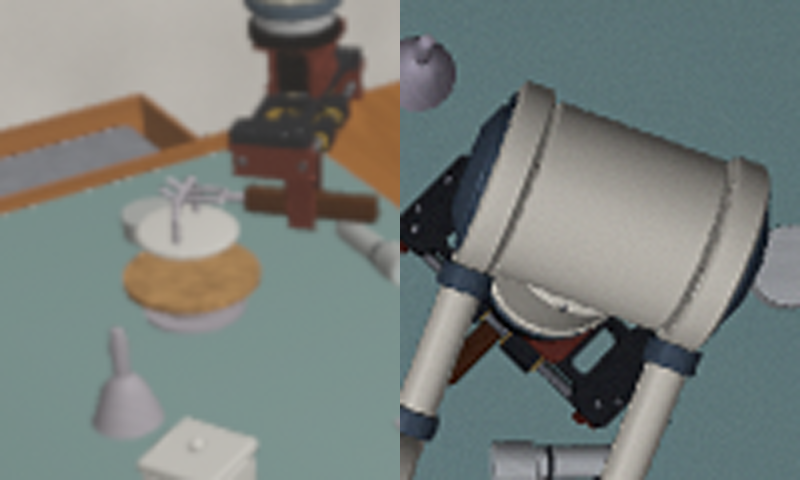

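Lid disc centre is seen at (186.8,167.5) against (186.3,167.1) predicted, so it's centred over the cork. Lowering gently and checking before withdrawing.

```bash
python3 - <<'E'
from bench import *
from h import *
e=state()["ee_pos"]
for z,v in((.180,.04),(.170,.02),(.1555,.03)):
    move_l([e[0],e[1],z],v);s=state();print(z,s["ft_force"].round(2),s["moment"].round(3),s["time"])
snap(get_image,7)
cv2.imwrite("pics/c7.png",cv2.resize(np.load("scene7.npz")["frame"][140:220,150:250],None,fx=7,fy=7,interpolation=2))
E
```

```text
0.18 [ 0.79  0.45 -2.34] [0.029 0.075 0.035] 21.3333
0.17 [-0.67  0.17 -2.05] [-0.007  0.005 -0.005] 21.9833
0.1555 [-0.01  0.08 -1.37] [-0.021 -0.022  0.081] 22.6167
```

View pics/c7.png

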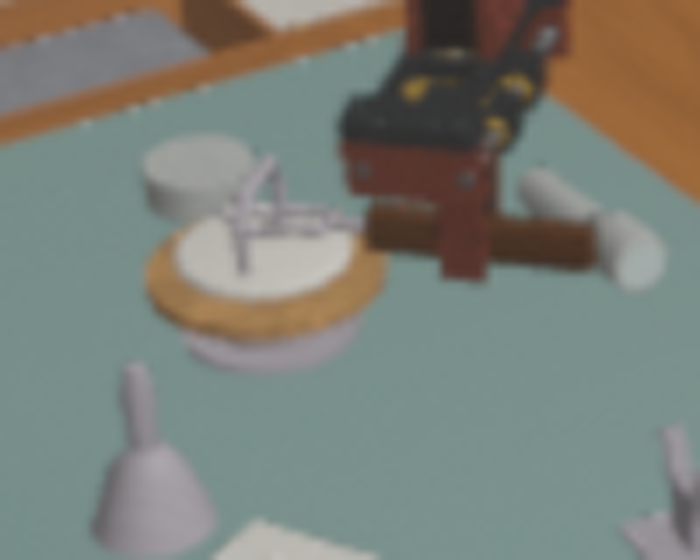

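The lid sits on the cork at (265,255) and the prongs are free in the loop's opening at (290,220). Withdrawing.

```bash
python3 - <<'E'
from bench import *
from h import *
Y=-.8;D=np.array([np.cos(Y),np.sin(Y)])
e=state()["ee_pos"];p=e[:2]-.09*D
move_l([*p,.1555],.08)
print(state()["ft_force"].round(2))
hold(.4)
move_l([*p,.24],.12)
move_l([.511,.0285,.20],.15,q(-.138))
hold(.3)
s=state();print(s["ft_force"],s["ee_pos"],s["finger_gap"],s["time"])
snap(get_image,8)
cv2.imwrite("pics/c8.png",cv2.resize(np.load("scene8.npz")["frame"][150:240,160:290],None,fx=6,fy=6,interpolation=2))
d=np.load("scene8.npz")
X=np.array([np.cos(.138),-np.sin(.138),0]);o=np.array([.511,.0285,.209]);k=[0,0,1]
print((6*(proj(d,np.array([o+.05*X+[0,0,.011],o-.065*X+[0,0,.011],o+.123*X+[0,0,.005]]))-[160,150])).round(0).tolist())
E
```

```text
[-0.28  0.74 -2.11]
[ 0.97515676  0.14990878 -1.13897082] [0.51102851 0.0280881  0.20021144] 0.01580370311396699 26.7083
[[504.0, 220.0], [704.0, 167.0], [371.0, 266.0]]
```

View pics/c8.png

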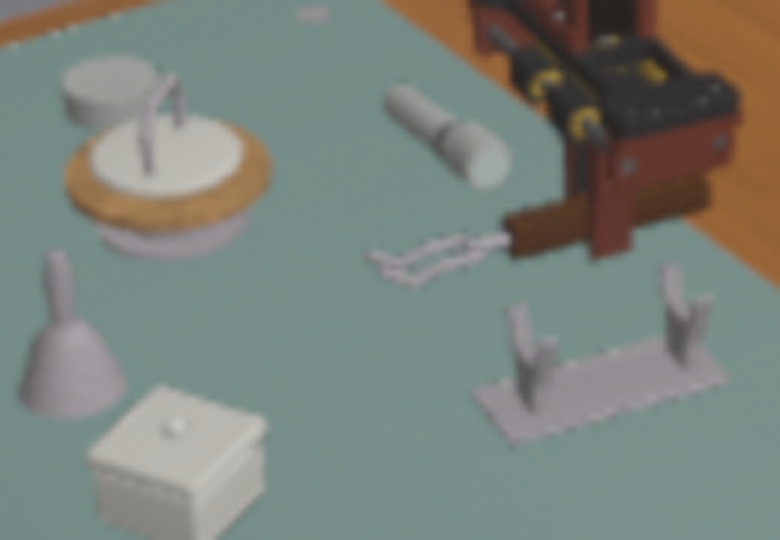

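The lid is centred on the cork at (167,150), the fork is free, and the lifter is level in hand as predicted. Lowering it into the rest.

```bash
python3 - <<'E'
from bench import *
from h import *
for z,v in((.150,.08),(.1375,.03)):
    move_l([.511,.0285,z],v);s=state();print(z,s["ft_force"].round(2),s["moment"].round(3),s["ee_pos"])
gripper_open();hold(.2)
s=state();print(s["finger_gap"],s["time"])
move_l([.511,.0285,.28],.12)
move_to([.35,.35,.30],q(.3))
hold(.3)
snap(get_image,9);print(state()["time"])
from meas import handle
T=np.load("top9.npz");print(handle(T,(235,140,270,225)))
f=T["frame"];hsv=cv2.cvtColor(f,cv2.COLOR_BGR2HSV);P=cloud(T)
m=np.zeros(f.shape[:2],np.uint8);m[130:185,325:380]=(P[...,2]>.138)[130:185,325:380]&(hsv[...,1]<70)[130:185,325:380]
c=max(cv2.findContours(m,0,1)[0],key=cv2.contourArea)[:,0];print("lid",cv2.fitEllipse((onz(T,c[:,0],c[:,1],.148)[:,:2]*1000).astype(np.float32)))
cv2.imwrite("pics/c9.png",np.vstack([cv2.resize(np.load("scene9.npz")["frame"][150:290,150:370],None,fx=3.4,fy=3.4,interpolation=2)[:300],cv2.resize(f[80:240,90:440],(748,299))]))
E
```

```text
0.15 [-0.34  0.14 -1.05] [ 0.021  0.008 -0.046] [0.51113212 0.02849591 0.15031538]
0.1375 [-0.27  0.51 -0.81] [ 0.023 -0.036  0.028] [0.51093054 0.02849095 0.1373183 ]
0.0874626546774329 29.5333
32.625
(208, array([503.6,  28.7]), array([ 14.6, 112.4]), np.float32(-0.1379359))
lid ((616.5003662109375, -257.0292663574219), (84.0369644165039, 84.84931945800781), 65.4830093383789)
```

View pics/c9.png

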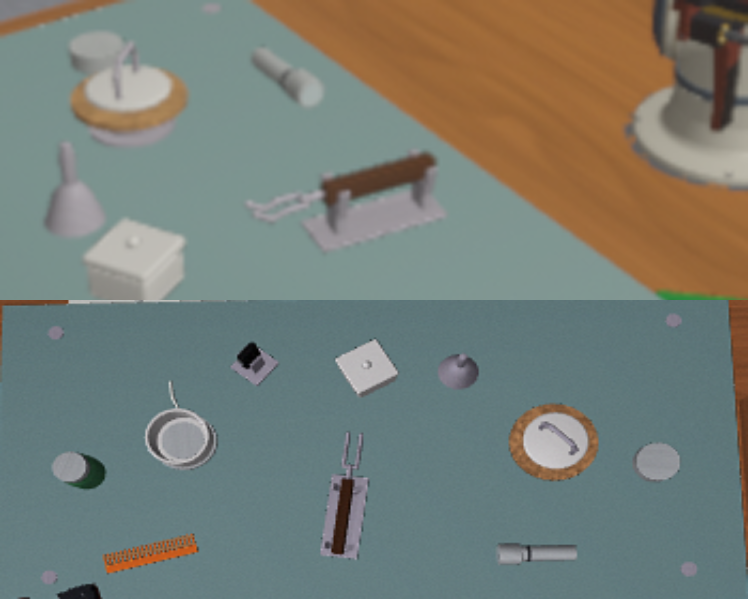

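The lid is centred on the cork at (555,440) and the lifter lies in its rest at (345,515), with its pose matching the start to 0.5 mm. The bystanders look unmoved and the robot is clear, so I'm handing in.

```bash
python3 -c "
from bench import *
job_done();print(state()['time'])"
```

```text
the job is handed in; nothing more can be done
the job is handed in; nothing more can be done
```

I lifted the lid by its loop with the brown-handled lifter and set it down on the cork stand. I then withdrew the fork and laid the lifter back in its rest. I handed the job in at about 33 s of the 66 s allowed; no verdict is reported.

**Last checks (top view):**
- **Lid:** its centre measured (616.5, -257.0) mm and the stand's (616.6, -256.9) mm, so it is centred to within about 1 mm. It looks flat in both views.
- **Lifter:** yaw is -0.138 rad and the handle's position is within 0.5 mm of where it lay at the start. It lies in both supports with the fork pointing as before.
- **Bystanders:** they look unmoved by eye; I did not measure them again.
- **Robot:** it stood clear of everything when I handed in.

**What disagreed:** the two cameras differed by about 3–5 mm in y for the lid and the stand, so I used values between the two. No check failed.

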